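# Cock the carton rack's sprung bail and load a carton behind the lip

## Task

The small white rack on the desk keeps sample cartons upright with a sprung wire bail. Draw the bail back by its red grip and hook it on the yellow hair-trigger catch, easing it on so that it stays there by itself; then lift the blue carton over the rack's lip and stand it upright behind the lip, broad side towards the lip, and let go. Never let the bail snap forward, and leave the other cartons and the mug where they are.

Things in the scene. Friction and masses are not known exactly. Their poses are not given: they have to be found in the camera images.
- rack: White steel carton rack fixed to the desk. Origin on the desk (z = 0) under the bail's pivot, on the centre line; +x to the rear (the way the bail is drawn), +y to its left (catch side), z up. Base plate 240 x 150 x 12 mm, x = -100 to +140 mm. Two dark posts at x = +110 mm, y = +48 and +72 mm, 126 mm high, carry the catch.
- bay (a point): Middle of the loading bay's floor, 12 mm above the desk, at rack x = -46 mm. The bay runs from the lip (inner face at rack x = -92 mm, 6 mm thick) to the bail's pivot rod (rack x = 0), and between side walls with inner faces at y = +-68 mm; lip and side walls stand to 48 mm above the desk.
- pivot (a point): Middle of the bail's hinge axis, along the rack's y axis, at rack x = 0, 22 mm above the desk. The bail is a U of 8 mm steel rod: legs at y = +-45 mm, nothing between them, 130 mm from the pivot to the middle of its red grip. A pin stands out from its left leg (y = 42 to 74 mm), 100 mm from the pivot, and works the catch.
- bail (a joint): Bail angle, rad: 0 at rest, leaning 0.611 forward over the bay; grows as drawn back (rearward lean from upright = value - 0.611); hard stop 0.99. The spring always pulls it forward, about 2.5 N at the grip at rest, 6 N drawn. Its pin lifts the catch at about 0.6 to 0.85; by 0.92 the catch has dropped in front of the pin; eased forward again the bail hangs on it at about 0.86.
- bail_grip (a point): Middle of the red grip on the bail's top bar: a round sleeve of 16 mm diameter, 66 mm long along the rack's y axis; 128 mm above the desk at rest, 152 mm at the top of its swing, 148 mm when hooked. It can be pinched from above, one finger in front of it and one behind.
- catch (a joint): Yellow catch lever, hinged at rack x = +110 mm, y = +60 mm, 114 mm above the desk, reaching forward to a hooked nose with a sloping front. Rad: 0 = down (hooking), up to 0.45 = nose lifted. A weak spring holds it down; the bail's pin lifts it in passing and it drops by itself. About 1 N upward at the nose frees a hooked bail, which then snaps forward.
- catch_nose (a point): Holding face of the catch's nose: at rack x = 21 mm, y = 60 mm, 120 mm above the desk when down. The top of the lever is 140 mm above the desk at most while down.
- blue_carton_center (a point): Centre (half-way up) of the blue carton to load: 46 mm thick (its x axis) x 90 mm wide (its y axis) x 150 mm tall (z), about 0.2 to 0.4 kg, stiff, standing upright on the desk; blue with a white label and orange stripe on both broad sides. Grasp it from above across its thickness. Standing in the rack its centre is 87 mm above the desk.
- green_carton_center (a point): Centre of the green carton, a bystander of the same size and axes, to be left standing.
- brown_carton_center (a point): Centre of the brown cardboard carton, a bystander of the same size and axes, to be left standing.
- mug: White mug, a bystander, 80 mm across, 95 mm tall; origin at the centre of its underside, handle at its +y.

How it is judged (in metres and radians):
On the way:
1. the bail hangs on the catch by itself, the robot not touching the rack (value of joint bail between 0.8 and 0.95 rad and value of joint catch below 0.06 rad and contact force between each of the arm, the fingers and rack below 0.1 N), for 0.4 s.
At the end, for the whole second after the job is handed in: The bail hangs on the catch (bail angle 0.80 to 0.95 rad, catch down below 0.06 rad) and the blue carton stands on the floor of the bay behind the lip: its centre 80 to 93 mm above the desk, within the bay, upright within 0.1 rad, broad side to the lip within 0.35 rad, at rest and released (value of joint bail between 0.8 and 0.95 rad and value of joint catch below 0.06 rad and x of blue_carton_center in the frame of rack between -0.085 and -0.01 m and y of blue_carton_center in the frame of rack between -0.04 and 0.04 m and z of blue_carton_center in the frame of rack between 0.08 and 0.093 m and angle between blue_carton_center's own z axis and vertical below 0.1 rad and angle between the x axis of blue_carton_center and the x axis of rack, either way round below 0.35 rad and linear speed of blue_carton below 0.02 m/s); the robot touches nothing.
It fails at once if the bail snaps forward (faster than 4 rad/s anywhere short of its rest) (velocity of joint bail below -4 rad/s and value of joint bail above 0.15 rad).
It fails at once if the green carton is moved more than 30 mm or tipped (distance of green_carton_center from where it was at the start of the episode above 0.03 m or angle between green_carton_center's own z axis and vertical above 0.3 rad).
It fails at once if the brown carton is moved more than 30 mm or tipped (distance of brown_carton_center from where it was at the start of the episode above 0.03 m or angle between brown_carton_center's own z axis and vertical above 0.3 rad).
It fails at once if the mug is moved more than 30 mm or tipped (distance of mug from where it was at the start of the episode above 0.03 m or angle between mug's own z axis and vertical above 0.3 rad).
It also fails if it takes over 64 s, if anything falls off the work surface, if the arm or the gripper's body presses on something with over 40 N, if the wrist force passes 120 N, or if a joint passes its speed limit or range.

## Robot

A 6-joint arm with a two-finger parallel gripper is mounted at the origin on the work surface. World frame = base frame: x ahead of the robot, y to its left, z up, the work surface at z = 0. Lengths are in m, angles in degrees, forces in N, time in s.
With the tool pointing down it reaches from about 0.35 to 0.875 m from the base axis. Payload 4.2 kg.
Tool frame: the origin (TCP) lies on the centre line of the jaws, within the pads' length; the fingertips stand 25 mm ahead of it and the grasp point (between the pads) lies 6 mm ahead of it; z points along the fingers, y is the line along which they close (so a half turn about z gives the same grasp; the last joint's range is limited). The gripper opens to 87 mm and grips with 3 to 60 N. Pads are 19 mm wide; open, the fingers measure 117 mm over their backs; the gripper's body (75 mm by 190 mm) begins 51 mm behind the grasp point.
Start: joints at [-55.428, 22.042, 0.453, 0, -68.411, -14.817], TCP at [0.211, -0.588, 0.248] pointing down, gripper open.
Joint ranges: [-179.83, 179.83], [-69.29, 118.12], [-61.27, 80.66], [-181.25, 117.63], [-171.15, -9.14], [-177.46, 177.46]. Speed limits (degrees/s): [159.86, 159.86, 180, 180, 180, 180].

## Interface

Orientations are given as a 3x3 rotation matrix whose columns are the frame's x, y, z axes.
In Python, from station import r gives the robot as it stands.
- The arm moves only by the tool move_arm, never from a script. Its argument "series" is a list of rows, each an object with "grip": the opening, from 0 (shut) to 1 (fully open); "xyz": the shift along the tool's x, y, z in mm, a list of three; "angular": the turn, a rotation vector about the tool's x, y, z in rad, a list of three. A call has 1 to 10 rows; each row is the pose to reach, as a shift and turn from the pose commanded when the call began, along the tool's axes at that moment; what a row does not reach only later rows make up. A row lasts 1/10 s, in which the tool goes at most 50 mm and 8.59 degrees, less where a joint would pass 70% of its speed; a pose out of reach is approached as far as the arm can. A call with a gripper value outside its range is refused whole. The fingers move at their own pace and stop on an object; the grip force is fixed at half the most. Time passes only in rows, so rows that repeat a pose let the fingers close. It gives the time, the measured TCP pose, the force, the opening and the grip force at its end, in the units of the state.
- r.sense(): the state, without advancing time (a new reading comes with each control period).
- r.capture(name): name is "side" or "top"; returns a dict with "img" (480x640x3 uint8, red, green, blue), "camera_matrix" (3x3 intrinsics, pixels), "rvec" (rotation vector, rad) and "tvec" (3), from world to camera coordinates, as OpenCV has them. Camera axes: x right, y down, z forward; pixel columns grow to the right and rows downward; lengths in m; the calibration is good to about 2 mm. A picture is of the moment at which its call begins. There is no depth.
- r.finish_job(): hands the job in; it is judged then, once.
The state is a dict: "time_s": time; "joints": joint angles; "joint_velocities": joint speeds; "effort": joint torques, N m; "tcp_pos": TCP position; "ee_rot": TCP orientation; "wrist_force": force on the tool from outside, world axes, zero at the start; "moment": the same for the moment, N m; "gripper_width": opening from 0.0 (shut) to 1.0 (fully open); "gripper_force": force on a finger pad.
Only numpy, scipy, OpenCV 4.12 (cv2) and the standard library are available. Lean on these libraries where they do the work, as an engineer would, in place of code of your own. Each camera call takes 0.05 s, during which the arm holds its last target. There are 200 camera calls.

## Working session

There is one attempt and no reset: what is moved stays moved. The work goes in short steps, Python scripts to look and compute and a tool call to move; the robot and the scene stay as the last step left them, time stands still between calls to the robot, and variables do not carry over. Pictures are saved under pics/ and viewed, at most 10 in all, crops included, and the job is handed in when it is done.

Besides the shell and the picture viewer there is one more tool, called after "Emit:" by a JSON object that holds its "op" and its "data". move_arm: Moves the arm, as the interface text tells. Its arguments: {"type":"object","properties":{"series":{"type":"array"}},"required":["series"]}

```bash
mkdir -p pics; ls; python3 - <<'E'
from station import r
import cv2,numpy as np
s=r.sense(); print(s['time_s'],s['tcp_pos'],np.round(s['ee_rot'],3).tolist())
for n in('side','top'):
    c=r.capture(n); cv2.imwrite(f'pics/{n}0.png',c['img'][:,:,::-1])
    R=cv2.Rodrigues(np.array(c['rvec'],float))[0]; print(n,(-R.T@np.array(c['tvec']).ravel()).round(3),R[2].round(2),np.array(c['camera_matrix'])[0])
E
```

```text
pics
0.0 [ 0.21110942 -0.58769199  0.24645087] [[-0.941, -0.338, -0.001], [-0.338, 0.941, 0.002], [0.0, 0.002, -1.0]]
side [ 0.461 -0.605  0.555] [ 0.06  0.8  -0.59] [436.76250094   0.         317.70140067]
top [ 0.39  -0.013  1.141] [ 0.09  0.02 -1.  ] [518.74426022   0.         321.92046904]
```

View pics/side0.png

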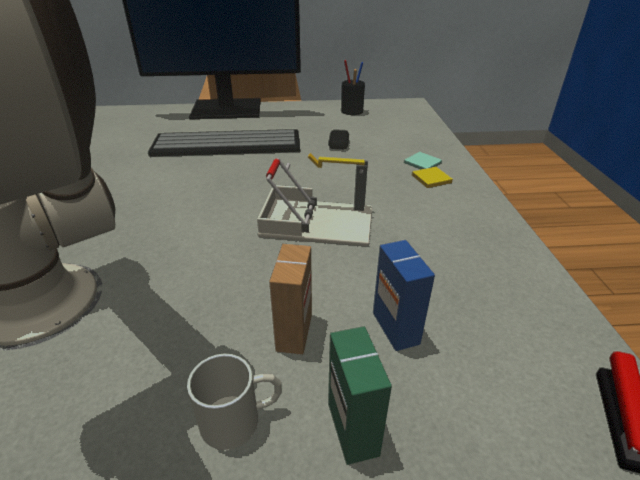

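View pics/top0.png

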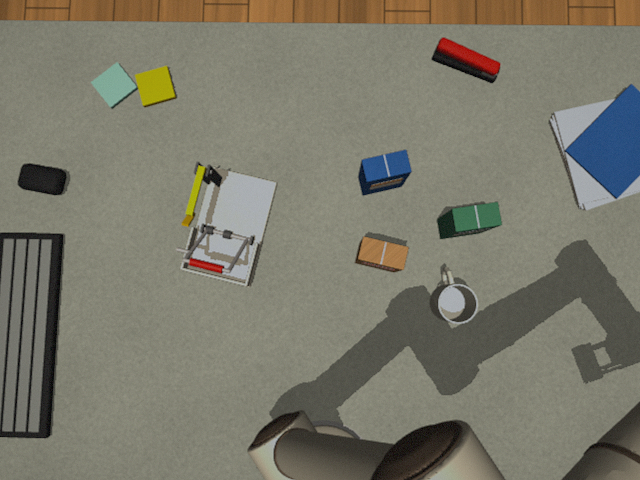

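The side view shows the rack at about (315,215), with its grip at (273,168) and the catch nose at (312,158). The cartons are blue (403,290), green (358,390) and brown (292,297), and the mug is at (225,400). In the top view the grip is at (207,266), the catch runs from (188,222) to (203,168), the rear base edge from (232,171) to (277,182), the blue carton's top is at (385,165), and world +x is up.

```bash
cat > h.py <<'E'
from station import r
import cv2,numpy as np
def cap(n):
    c=r.capture(n); c['R']=cv2.Rodrigues(np.array(c['rvec'],float))[0]; c['K']=np.array(c['camera_matrix'],float)
    c['t']=np.array(c['tvec'],float).ravel(); c['hsv']=cv2.cvtColor(c['img'],cv2.COLOR_RGB2HSV); return c
def ray(c,p):
    d=cv2.undistortPoints(np.array([[p]],float),c['K'],None).ravel()
    return -c['R'].T@c['t'], c['R'].T@np.array([d[0],d[1],1])
def plane(c,p,z):
    o,d=ray(c,p); return o+d*(z-o[2])/d[2]
def tri(c1,p1,c2,p2):
    P=[c['K']@np.c_[c['R'],c['t']] for c in(c1,c2)]
    X=cv2.triangulatePoints(P[0],P[1],np.array(p1,float).reshape(2,1),np.array(p2,float).reshape(2,1)).ravel(); return X[:3]/X[3]
def proj(c,X):
    return cv2.projectPoints(np.array([X],float),np.array(c['rvec'],float),c['t'],c['K'],None)[0].ravel()
def blob(c,lo,hi,box):
    x0,y0,x1,y1=box; m=np.zeros(c['hsv'].shape[:2],np.uint8)
    m[y0:y1,x0:x1]=cv2.inRange(c['hsv'],np.array(lo),np.array(hi))[y0:y1,x0:x1]
    cs=cv2.findContours(m,cv2.RETR_EXTERNAL,cv2.CHAIN_APPROX_NONE)[0]; k=max(cs,key=cv2.contourArea)
    M=cv2.moments(m*0+cv2.drawContours(m*0,[k],-1,1,-1),True)
    return np.array([M['m10']/M['m00'],M['m01']/M['m00']]),k,m
E
python3 - <<'E'
from h import *
t=cap('top');s=cap('side')
g1,k1,_=blob(t,(0,150,60),(8,255,255),(170,240,250,290)); g2,k2,_=blob(s,(0,150,60),(8,255,255),(255,150,295,190))
X=tri(t,g1,s,g2); print('grip',g1,g2,X.round(4), cv2.minAreaRect(k1)); 
print('reproj',proj(t,X),proj(s,X))
y1,ky,_=blob(t,(22,150,80),(32,255,255),(170,150,230,240)); print('yel',y1,cv2.minAreaRect(ky))
big=[]
for nm,c,b in(('t',t,(160,140,320,300)),('tb',t,(340,130,430,210)),('s',s,(240,140,400,260)),('sb',s,(360,230,450,360))):
    im=c['img'][b[1]:b[3],b[0]:b[2],::-1]; f=min(400/im.shape[1],300/im.shape[0]); print(nm,f)
    im=cv2.resize(im,None,fx=f,fy=f,interpolation=cv2.INTER_NEAREST); o=np.zeros((300,400,3),np.uint8); o[:im.shape[0],:im.shape[1]]=im[:300,:400]; big.append(o)
cv2.imwrite('pics/crop1.png',np.vstack([np.hstack(big[:2]),np.hstack(big[2:])]))
for nm,lo,hi,b in(('blue',(105,100,20),(125,255,255),(340,130,430,210)),('green',(60,80,20),(90,255,255),(430,190,510,250)),('brown',(8,80,40),(20,255,255),(345,225,420,280))):
    p,k,m=blob(t,lo,hi,b); print(nm,p,cv2.minAreaRect(k),np.bincount(t['hsv'][...,2][m>0]//10))
E
```

```text
grip [205.54545455 265.12554113] [273.45360825 166.68041237] [0.4317 0.2365 0.1334] ((205.3235321044922, 265.2059020996094), (33.22737503051758, 7.033533096313477), 14.03624439239502)
reproj [205.55174354 265.26840636] [273.63789661 166.65643056]
yel [193.75225225 195.50225225] ((194.11570739746094, 195.87237548828125), (9.244454383850098, 62.0919189453125), 15.64224624633789)
t 1.875
tb 3.75
s 2.5
sb 2.3076923076923075
blue [383.57469621 170.29020729] ((384.2203674316406, 171.96392822265625), (34.45428466796875, 52.140995025634766), 77.125) [  0   0   0  17 246  68   9   5  20  14  13  15  53 744 150   1]
green [457.48926554 221.2519774 ] ((456.7353515625, 220.94119262695312), (26.436382293701172, 39.290767669677734), 75.96376037597656) [  0   0   9 172  97   8  13  21  17  19 134 814  15]
brown [381.96345515 253.7333887 ] ((381.8186340332031, 254.36158752441406), (48.54766082763672, 28.118732452392578), 13.392498016357422) [  0   0   0   0   3  23  46  27  11  12  17  19  21  24  32 135 692 142]
```

View pics/crop1.png

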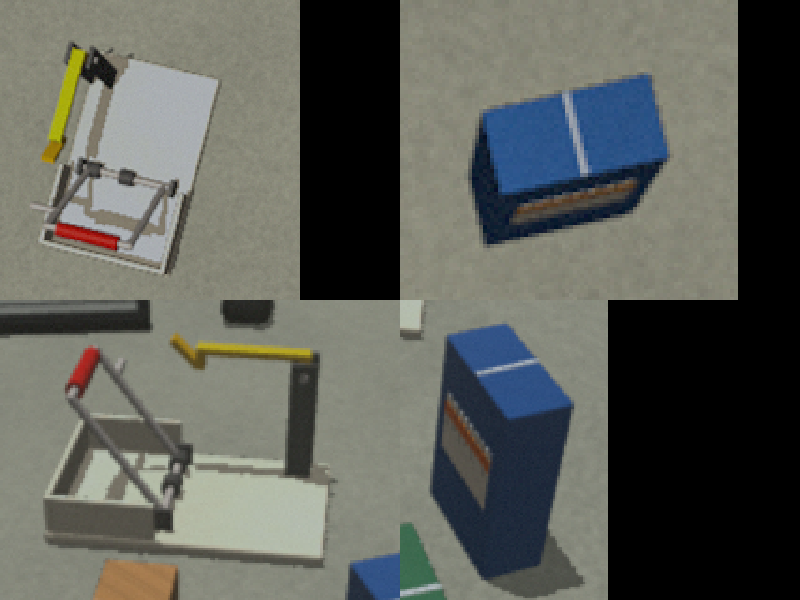

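The crops show the rack's rear right plate corner at top-view pixel (276,182) and the lip's top corners at (182,268) and (247.5,284.5). The blue carton's top face is clearly visible, lit at V>115.

```bash
python3 - <<'E'
from h import *
t=cap('top');s=cap('side')
for n,c,p,z in(('RRt',t,(276.3,182.1),.012),('lipR',t,(247.5,284.5),.048),('lipL',t,(181.9,268),.048),('RRs',s,(369.2,242.4),.012),('RLs',s,(371.2,206.4),.012),('lipRs',s,(258.4,220),.048)): print(n,plane(c,p,z).round(4))
g1,k1,_=blob(t,(0,150,60),(8,255,255),(170,240,250,290)); bx=cv2.boxPoints(cv2.minAreaRect(k1)); W=np.array([plane(t,p,.13)[:2] for p in bx]); print('grip box',W.round(4).tolist(),W.mean(0))
_,ky,_=blob(t,(22,150,80),(32,255,255),(170,150,230,240)); bx=cv2.boxPoints(cv2.minAreaRect(ky)); print('catch',np.array([plane(t,p,.135)[:2] for p in bx]).round(4).tolist())
for nm,lo,hi,b in(('blue',(105,100,115),(125,255,255),(340,130,430,210)),('green',(60,80,95),(90,255,255),(430,190,510,250)),('brown',(8,80,140),(20,255,255),(345,225,420,280))):
    x0,y0,x1,y1=b; m=np.zeros((480,640),np.uint8); m[y0:y1,x0:x1]=cv2.inRange(t['hsv'],np.array(lo),np.array(hi))[y0:y1,x0:x1]
    m=cv2.morphologyEx(m,cv2.MORPH_OPEN,np.ones((3,3))); pts=cv2.findNonZero(m)
    bx=cv2.boxPoints(cv2.minAreaRect(pts)); W=np.array([plane(t,p,.15)[:2] for p in bx])
    e=W[1]-W[0];f=W[2]-W[1]; L=e if np.linalg.norm(e)>np.linalg.norm(f) else f
    print(nm,W.mean(0).round(4),np.linalg.norm(e).round(4),np.linalg.norm(f).round(4),'long axis deg',np.degrees(np.arctan2(L[1],L[0])).round(2))
m=cv2.inRange(s['hsv'],np.array((105,100,80)),np.array((125,255,255))); m[:230]=0;m[360:]=0;m[:,:360]=0;m[:,450:]=0
m=cv2.morphologyEx(m,cv2.MORPH_OPEN,np.ones((3,3)));h=cv2.approxPolyDP(cv2.convexHull(cv2.findNonZero(m)),3,True).reshape(-1,2); print(h.tolist(),np.array([plane(s,p,.15)[:2] for p in h]).round(4).tolist())
E
```

```text
RRt [0.624  0.1169 0.012 ]
lipR [0.3965 0.1671 0.048 ]
lipL [0.4284 0.3078 0.048 ]
RRs [0.6237 0.1163 0.012 ]
RLs [0.6526 0.2564 0.012 ]
lipRs [0.3952 0.164  0.048 ]
grip box [[0.4324, 0.2709], [0.4459, 0.2681], [0.4313, 0.2039], [0.4179, 0.2068]] [0.43189553 0.23740503]
catch [[0.5108, 0.2874], [0.6309, 0.2595], [0.6262, 0.2416], [0.5062, 0.2696]]
blue [ 0.6323 -0.1117] 0.0879 0.0437 long axis deg -76.04
green [ 0.5356 -0.2854] 0.0879 0.0442 long axis deg -80.12
brown [ 0.4621 -0.1075] 0.044 0.0885 long axis deg -102.51
[[433, 275], [406, 281], [381, 245], [406, 241]] [[0.6591, -0.1506], [0.618, -0.1602], [0.5994, -0.0753], [0.6404, -0.068]]
```

```bash
cat >> h.py <<'E'
O=np.array([.505,.220]); A=np.radians(-12.7); U=np.array([np.cos(A),np.sin(A)]); V=np.array([-U[1],U[0]])
def rk(x,y,z): return np.r_[O+x*U+y*V,z]
def torack(p): d=np.asarray(p)[:2]-O; return np.r_[d@U,d@V,p[2]]
def grip(a): return rk(.130*np.sin(a-.611),0,.022+.130*np.cos(a-.611))
def go(target,yaw):  # tool y at world yaw deg, z down -> shift mm, turn, from the pose now
    from scipy.spatial.transform import Rotation as Q
    s=r.sense(); R=np.array(s['ee_rot']); c,n=np.cos(np.radians(yaw)),np.sin(np.radians(yaw))
    G=np.array([[n,c,0],[-c,n,0],[0,0,-1.]])  # x = y cross z
    print('xyz',(R.T@(np.asarray(target)-s['tcp_pos'])*1000).round(1),'ang',Q.from_matrix(R.T@G).as_rotvec().round(3))
def st():
    s=r.sense(); print(s['time_s'],'tcp',np.round(s['tcp_pos'],4),'rack',torack(s['tcp_pos']).round(4),'F rack',np.round([s['wrist_force'][:2]@U,s['wrist_force'][:2]@V,s['wrist_force'][2]],2),'w',round(s['gripper_width']*87,1),s['gripper_force'])
E
python3 - <<'E'
from h import *
st(); print(grip(0)); go([.43,-.2,.25],167.3); go(grip(0)+[0,0,.10],167.3)
E
```

```text
0.3 tcp [ 0.2112 -0.588   0.2472] rack [-0.109  -0.8529  0.2472] F rack [-0.53 -0.43  0.24] w 86.7 0.0
[0.43224533 0.23639597 0.12847972]Traceback (most recent call last):
  File "<stdin>", line 2, in <module>
  File "h.py", line 30, in go
    print('xyz',(R.T@(np.asarray(target)-s['tcp_pos'])*1000).round(1),'ang',Q.from_matrix(R.T@G).as_rotvec().round(3))
                                                                            ~~~~~~~~~~~~~^^^^^^^
  File "scipy/spatial/transform/_rotation.pyx", line 1143, in scipy.spatial.transform._rotation.Rotation.from_matrix
ValueError: Non-positive determinant (left-handed or null coordinate frame) in rotation matrix 0: [[-5.36617682e-01  8.43825490e-01 -7.76445241e-05]
 [ 8.43825310e-01  5.36617502e-01 -7.08793931e-04]
 [ 5.56432975e-04  4.45869770e-04  9.99999746e-01]].
```

```bash
sed -i 's/G=np.array(\[\[n,c,0\],\[-c,n,0\]/G=np.array([[-n,c,0],[c,n,0]/' h.py; python3 - <<'E'
from h import *
go([.43,-.2,.25],167.3); go(grip(0)+[0,0,.10],167.3)
E
```

```text
xyz [-337.1  291.3   -2.6] ang [ 1.000e-03  0.000e+00 -1.004e+00]
xyz [-486.7  701.2   19.2] ang [ 1.000e-03  0.000e+00 -1.004e+00]
```

Emit:
{"op": "move_arm", "data": {"series": [{"grip": 1,"xyz": [-337,291,0],"angular": [0,0,-1.004]},{"grip": 1,"xyz": [-337,291,0],"angular": [0,0,-1.004]},{"grip": 1,"xyz": [-337,291,0],"angular": [0,0,-1.004]},{"grip": 1,"xyz": [-337,291,0],"angular": [0,0,-1.004]},{"grip": 1,"xyz": [-337,291,0],"angular": [0,0,-1.004]},{"grip": 1,"xyz": [-337,291,0],"angular": [0,0,-1.004]},{"grip": 1,"xyz": [-337,291,0],"angular": [0,0,-1.004]},{"grip": 1,"xyz": [-337,291,0],"angular": [0,0,-1.004]},{"grip": 1,"xyz": [-337,291,0],"angular": [0,0,-1.004]},{"grip": 1,"xyz": [-337,291,0],"angular": [0,0,-1.004]}]}}

```text
time_s: 1.3
tcp_pos: [0.4323, -0.1968, 0.2479]
ee_rot: [[-0.214, -0.977, 0.002], [-0.977, 0.214, 0.0], [-0.001, -0.002, -1.0]]
wrist_force: [0.2, -0.3, 0.1]
gripper_width: 1.001
gripper_force: 0.0
```

```bash
python3 - <<'E'
from h import *
st(); go(grip(0)+[0,0,.106],167.3)
E
```

```text
1.3 tcp [ 0.4323 -0.1968  0.2479] rack [ 0.0208 -0.4226  0.2479] F rack [ 0.27 -0.29  0.08] w 87.1 0.0
xyz [-423.2   92.6   13.5] ang [-0.002  0.001  0.006]
```

Emit:
{"op": "move_arm", "data": {"series": [{"grip": 1,"xyz": [-423,93,13],"angular": [0,0,0]},{"grip": 1,"xyz": [-423,93,13],"angular": [0,0,0]},{"grip": 1,"xyz": [-423,93,13],"angular": [0,0,0]},{"grip": 1,"xyz": [-423,93,13],"angular": [0,0,0]},{"grip": 1,"xyz": [-423,93,13],"angular": [0,0,0]},{"grip": 1,"xyz": [-423,93,13],"angular": [0,0,0]},{"grip": 1,"xyz": [-423,93,13],"angular": [0,0,0]},{"grip": 1,"xyz": [-423,93,13],"angular": [0,0,0]},{"grip": 1,"xyz": [-423,93,13],"angular": [0,0,0]},{"grip": 1,"xyz": [-423,93,13],"angular": [0,0,0]}]}}

```text
time_s: 2.3
tcp_pos: [0.4328, 0.2359, 0.2342]
ee_rot: [[-0.216, -0.976, 0.0], [-0.976, 0.216, 0.0], [-0.0, -0.0, -1.0]]
wrist_force: [0.0, -0.5, -0.8]
gripper_width: 1.0
gripper_force: 0.0
```

```bash
python3 - <<'E'
from h import *
st(); go(grip(0)+[0,0,.006],167.3); c=cap('side'); cv2.imwrite('pics/s2.png',cv2.resize(c['img'][60:260,180:450,::-1],None,fx=2.9,fy=2.9))
E
```

```text
2.3 tcp [0.4328 0.2359 0.2342] rack [-0.0739 -0.0004  0.2342] F rack [ 0.14 -0.46 -0.81] w 87.0 0.0
xyz [-0.4  0.7 99.7] ang [-0.     0.     0.004]
```

View pics/s2.png

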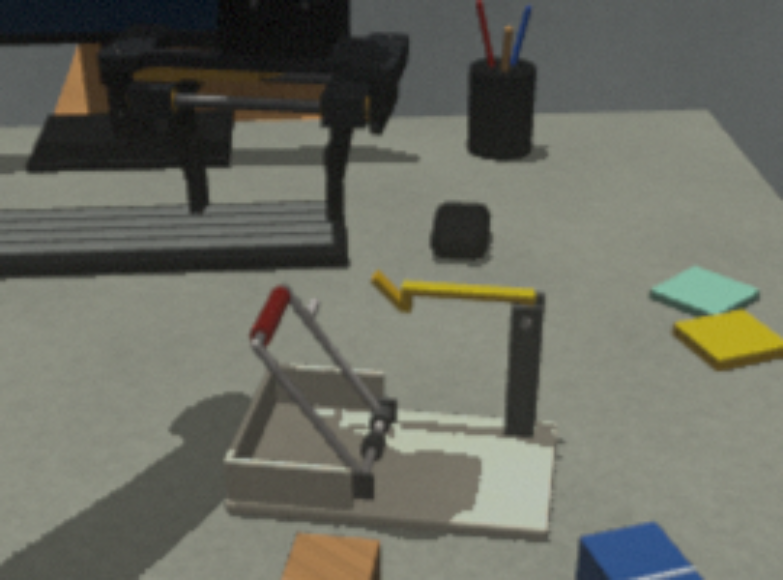

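The fingers (196,210) and (335,215) straddle the grip (270,312) symmetrically, so I'm descending and closing.

Emit:
{"op": "move_arm", "data": {"series": [{"grip": 1,"xyz": [0,1,40],"angular": [0,0,0]},{"grip": 1,"xyz": [0,1,75],"angular": [0,0,0]},{"grip": 1,"xyz": [0,1,100],"angular": [0,0,0]},{"grip": 0.3,"xyz": [0,1,100],"angular": [0,0,0]},{"grip": 0.3,"xyz": [0,1,100],"angular": [0,0,0]},{"grip": 0.3,"xyz": [0,1,100],"angular": [0,0,0]},{"grip": 0,"xyz": [0,1,100],"angular": [0,0,0]},{"grip": 0,"xyz": [0,1,100],"angular": [0,0,0]},{"grip": 0,"xyz": [0,1,100],"angular": [0,0,0]},{"grip": 0,"xyz": [0,1,100],"angular": [0,0,0]}]}}

```text
time_s: 3.35
tcp_pos: [0.4316, 0.233, 0.1349]
ee_rot: [[-0.22, -0.975, 0.0], [-0.975, 0.22, 0.0], [-0.001, -0.0, -1.0]]
wrist_force: [0.2, 0.4, 0.3]
gripper_width: 0.447
gripper_force: 0.0
```

```bash
python3 - <<'E'
from h import *
st(); t0=r.sense()['tcp_pos']
for a in np.arange(.1,.96,.1).tolist()+[.86,.92,.95]: print(round(a,2),((grip(a)-grip(0))[[0,1,2]]*1000).round(1), torack(grip(a)).round(4), 'tool y,z', (-.130*(np.sin(a-.611)+np.sin(.611))*1000).round(1), (-.130*(np.cos(a-.611)-np.cos(.611))*1000).round(1))
E
```

```text
3.35 tcp [0.4316 0.233  0.1349] rack [-0.0745 -0.0034  0.1349] F rack [0.15 0.45 0.27] w 38.9 0.0
0.1 [10.7 -2.4  6.9] [-0.0636 -0.      0.1354] tool y,z -11.0 -6.9
0.2 [22.1 -5.  12.7] [-0.0519  0.      0.1412] tool y,z -22.6 -12.7
0.3 [33.9 -7.7 17.3] [-0.0398 -0.      0.1458] tool y,z -34.8 -17.3
0.4 [ 46.2 -10.4  20.6] [-0.0272 -0.      0.1491] tool y,z -47.4 -20.6
0.5 [ 58.7 -13.2  22.7] [-0.0144 -0.      0.1512] tool y,z -60.2 -22.7
0.6 [ 71.4 -16.1  23.5] [-0.0014 -0.      0.152 ] tool y,z -73.1 -23.5
0.7 [ 84.  -18.9  23. ] [ 0.0116 -0.      0.1515] tool y,z -86.1 -23.0
0.8 [ 96.6 -21.8  21.2] [ 0.0244 -0.      0.1497] tool y,z -99.0 -21.2
0.9 [108.9 -24.5  18.1] [0.037  0.     0.1466] tool y,z -111.6 -18.1
0.86 [104.  -23.4  19.5] [ 0.032 -0.     0.148] tool y,z -106.6 -19.5
0.92 [111.3 -25.1  17.4] [ 0.0395 -0.      0.1458] tool y,z -114.1 -17.4
0.95 [114.9 -25.9  16.1] [0.0432 0.     0.1446] tool y,z -117.8 -16.1
```

Emit:
{"op": "move_arm", "data": {"series": [{"grip": 0,"xyz": [0,0,0],"angular": [0,0,0]},{"grip": 0,"xyz": [0,0,0],"angular": [0,0,0]},{"grip": 0,"xyz": [0,0,0],"angular": [0,0,0]},{"grip": 0,"xyz": [0,0,0],"angular": [0,0,0]},{"grip": 0,"xyz": [0,0,0],"angular": [0,0,0]}]}}

```text
time_s: 3.85
tcp_pos: [0.4303, 0.233, 0.1344]
ee_rot: [[-0.221, -0.975, -0.002], [-0.975, 0.221, -0.0], [0.001, 0.002, -1.0]]
wrist_force: [-5.6, 2.2, 3.7]
gripper_width: 0.172
gripper_force: 29.9
```

```bash
python3 - <<'E'
from h import *
st(); go(grip(0)+[0,0,.006],167.3)
E
```

```text
3.85 tcp [0.4303 0.233  0.1344] rack [-0.0758 -0.0038  0.1344] F rack [-5.94  0.96  3.69] w 15.0 29.935446493327618
xyz [-3.8 -1.2 -0.1] ang [ 0.002 -0.001 -0.001]
```

Emit:
{"op": "move_arm", "data": {"series": [{"grip": 0,"xyz": [0,-5,-3.5],"angular": [0,0,0]},{"grip": 0,"xyz": [0,-11,-7],"angular": [0,0,0]},{"grip": 0,"xyz": [0,-17,-10],"angular": [0,0,0]},{"grip": 0,"xyz": [0,-22.5,-12.5],"angular": [0,0,0]},{"grip": 0,"xyz": [0,-29,-15],"angular": [0,0,0]},{"grip": 0,"xyz": [0,-35,-17.5],"angular": [0,0,0]},{"grip": 0,"xyz": [0,-41,-19],"angular": [0,0,0]},{"grip": 0,"xyz": [0,-47.5,-20.5],"angular": [0,0,0]},{"grip": 0,"xyz": [0,-54,-22],"angular": [0,0,0]},{"grip": 0,"xyz": [0,-60,-22.5],"angular": [0,0,0]}]}}

```text
time_s: 4.85
tcp_pos: [0.4882, 0.2195, 0.1577]
ee_rot: [[-0.22, -0.975, -0.004], [-0.975, 0.22, -0.001], [0.002, 0.004, -1.0]]
wrist_force: [-6.6, 1.7, 6.2]
gripper_width: 0.172
gripper_force: 30.0
```

```bash
python3 - <<'E'
from h import *
st(); c=cap('side'); cv2.imwrite('pics/s3.png',cv2.resize(c['img'][60:260,180:450,::-1],None,fx=2.9,fy=2.9))
E
```

```text
4.85 tcp [0.4882 0.2195 0.1577] rack [-0.0163 -0.0042  0.1577] F rack [-6.79  0.21  6.2 ] w 14.9 30.001390278339386
```

View pics/s3.png

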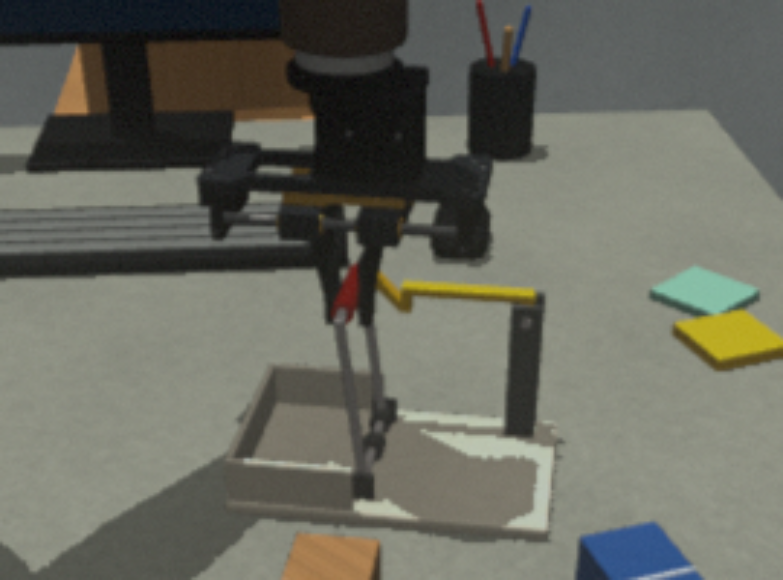

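The bail is about 10° short of upright, with the grip held between the fingers at (345,295) and the catch still down. I'll go on towards the catch.

Emit:
{"op": "move_arm", "data": {"series": [{"grip": 0,"xyz": [0,-6,-0.8],"angular": [0,0,0]},{"grip": 0,"xyz": [0,-13,-1],"angular": [0,0,0]},{"grip": 0,"xyz": [0,-20,-0.8],"angular": [0,0,0]},{"grip": 0,"xyz": [0,-26,-0.3],"angular": [0,0,0]},{"grip": 0,"xyz": [0,-32,0.5],"angular": [0,0,0]},{"grip": 0,"xyz": [0,-38,1.3],"angular": [0,0,0]},{"grip": 0,"xyz": [0,-43,2.3],"angular": [0,0,0]},{"grip": 0,"xyz": [0,-48,3.5],"angular": [0,0,0]},{"grip": 0,"xyz": [0,-52,4.5],"angular": [0,0,0]},{"grip": 0,"xyz": [0,-55,5.2],"angular": [0,0,0]}]}}

```text
time_s: 5.9
tcp_pos: [0.5415, 0.2071, 0.1519]
ee_rot: [[-0.221, -0.975, -0.005], [-0.975, 0.221, -0.002], [0.003, 0.005, -1.0]]
wrist_force: [-6.1, 1.6, 6.0]
gripper_width: 0.177
gripper_force: 30.0
```

```bash
python3 - <<'E'
from h import *
st(); c=cap('side'); cv2.imwrite('pics/s4.png',cv2.resize(c['img'][130:230,280:400,::-1],None,fx=6,fy=6))
E
```

```text
5.9 tcp [0.5415 0.2071 0.1519] rack [ 0.0385 -0.0046  0.1519] F rack [-6.3   0.25  6.03] w 15.4 30.0106956860418
```

View pics/s4.png

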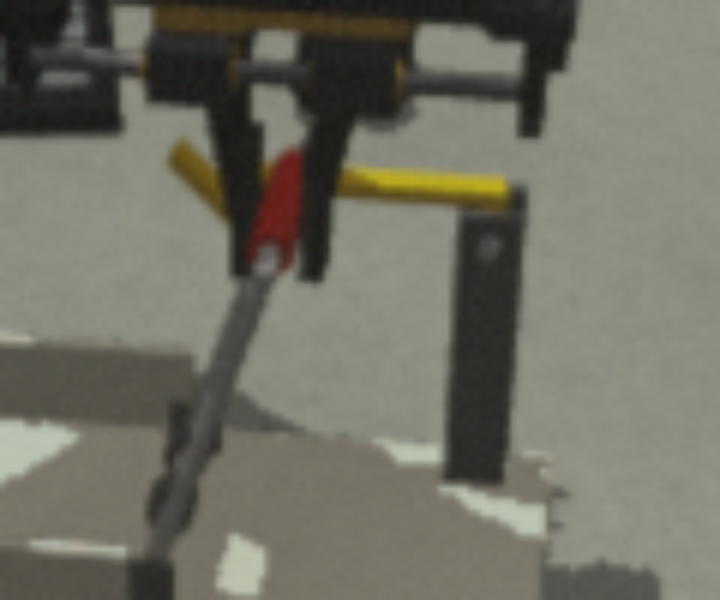

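The lever is down: its nose tip at full-frame (310,155) is unchanged, and my travel puts the bail at about 0.92. I'll go slightly further, then ease back while watching the force.

Emit:
{"op": "move_arm", "data": {"series": [{"grip": 0,"xyz": [0,-1.5,0.6],"angular": [0,0,0]},{"grip": 0,"xyz": [0,-3,1.2],"angular": [0,0,0]},{"grip": 0,"xyz": [0,-3,1.2],"angular": [0,0,0]},{"grip": 0,"xyz": [0,-3,1.2],"angular": [0,0,0]}]}}

```text
time_s: 6.35
tcp_pos: [0.5444, 0.2063, 0.1507]
ee_rot: [[-0.22, -0.975, -0.005], [-0.975, 0.22, -0.002], [0.003, 0.005, -1.0]]
wrist_force: [-5.5, 0.5, 5.6]
gripper_width: 0.177
gripper_force: 30.1
```

```bash
python3 - <<'E'
from h import *
st()
E
```

```text
6.35 tcp [0.5444 0.2063 0.1507] rack [ 0.0414 -0.0047  0.1507] F rack [-5.45 -0.68  5.65] w 15.4 30.055754743516445
```

Emit:
{"op": "move_arm", "data": {"series": [{"grip": 0,"xyz": [0,1,-0.4],"angular": [0,0,0]},{"grip": 0,"xyz": [0,2,-0.8],"angular": [0,0,0]},{"grip": 0,"xyz": [0,3,-1.2],"angular": [0,0,0]},{"grip": 0,"xyz": [0,4,-1.5],"angular": [0,0,0]},{"grip": 0,"xyz": [0,5,-1.9],"angular": [0,0,0]},{"grip": 0,"xyz": [0,6,-2.2],"angular": [0,0,0]},{"grip": 0,"xyz": [0,7,-2.5],"angular": [0,0,0]},{"grip": 0,"xyz": [0,7,-2.5],"angular": [0,0,0]}]}}

```text
time_s: 7.15
tcp_pos: [0.5386, 0.2077, 0.1526]
ee_rot: [[-0.22, -0.975, -0.003], [-0.975, 0.22, -0.002], [0.002, 0.002, -1.0]]
wrist_force: [-4.8, -1.5, 1.6]
gripper_width: 0.171
gripper_force: 30.0
```

```bash
python3 - <<'E'
from h import *
st()
E
```

```text
7.15 tcp [0.5386 0.2077 0.1526] rack [ 0.0355 -0.0046  0.1526] F rack [-4.3  -2.52  1.62] w 14.9 29.988303487189114
```

Emit:
{"op": "move_arm", "data": {"series": [{"grip": 0,"xyz": [0,1,-0.3],"angular": [0,0,0]},{"grip": 0,"xyz": [0,2,-0.6],"angular": [0,0,0]},{"grip": 0,"xyz": [0,2,-0.6],"angular": [0,0,0]}]}}

```text
time_s: 7.45
tcp_pos: [0.537, 0.2081, 0.1531]
ee_rot: [[-0.22, -0.975, -0.002], [-0.975, 0.22, -0.002], [0.002, 0.002, -1.0]]
wrist_force: [-4.8, -2.9, 0.2]
gripper_width: 0.172
gripper_force: 30.0
```

Emit:
{"op": "move_arm", "data": {"series": [{"grip": 0,"xyz": [0,1,-0.3],"angular": [0,0,0]},{"grip": 0,"xyz": [0,2,-0.6],"angular": [0,0,0]},{"grip": 0,"xyz": [0,2,-0.6],"angular": [0,0,0]}]}}

```text
time_s: 7.75
tcp_pos: [0.5352, 0.2086, 0.1537]
ee_rot: [[-0.22, -0.975, -0.002], [-0.975, 0.22, -0.002], [0.002, 0.001, -1.0]]
wrist_force: [-3.6, -4.2, -0.3]
gripper_width: 0.175
gripper_force: 30.0
```

```bash
python3 - <<'E'
from h import *
st()
E
```

```text
7.75 tcp [0.5352 0.2086 0.1537] rack [ 0.032  -0.0045  0.1537] F rack [-2.65 -4.85 -0.29] w 15.3 29.986273501999676
```

Emit:
{"op": "move_arm", "data": {"series": [{"grip": 0,"xyz": [0,0.5,-0.1],"angular": [0,0,0]},{"grip": 0,"xyz": [0,1,-0.2],"angular": [0,0,0]},{"grip": 0,"xyz": [0,1,-0.2],"angular": [0,0,0]}]}}

```text
time_s: 8.05
tcp_pos: [0.5345, 0.2087, 0.1539]
ee_rot: [[-0.22, -0.975, -0.001], [-0.975, 0.22, -0.002], [0.002, 0.001, -1.0]]
wrist_force: [-4.1, -4.7, -2.3]
gripper_width: 0.172
gripper_force: 30.0
```

Emit:
{"op": "move_arm", "data": {"series": [{"grip": 0,"xyz": [0,0.5,-0.1],"angular": [0,0,0]},{"grip": 0,"xyz": [0,1,-0.2],"angular": [0,0,0]},{"grip": 0,"xyz": [0,1,-0.2],"angular": [0,0,0]}]}}

```text
time_s: 8.35
tcp_pos: [0.5343, 0.2089, 0.1541]
ee_rot: [[-0.221, -0.975, -0.0], [-0.975, 0.221, -0.001], [0.001, -0.0, -1.0]]
wrist_force: [-0.1, -4.8, -3.0]
gripper_width: 0.175
gripper_force: 30.0
```

```bash
python3 - <<'E'
from h import *
st(); c=cap('side'); cv2.imwrite('pics/s5.png',cv2.resize(c['img'][130:230,280:400,::-1],None,fx=6,fy=6))
E
```

```text
8.35 tcp [0.5343 0.2089 0.1541] rack [ 0.031  -0.0044  0.1541] F rack [ 0.92 -4.72 -2.99] w 15.2 29.989893356105313
```

View pics/s5.png

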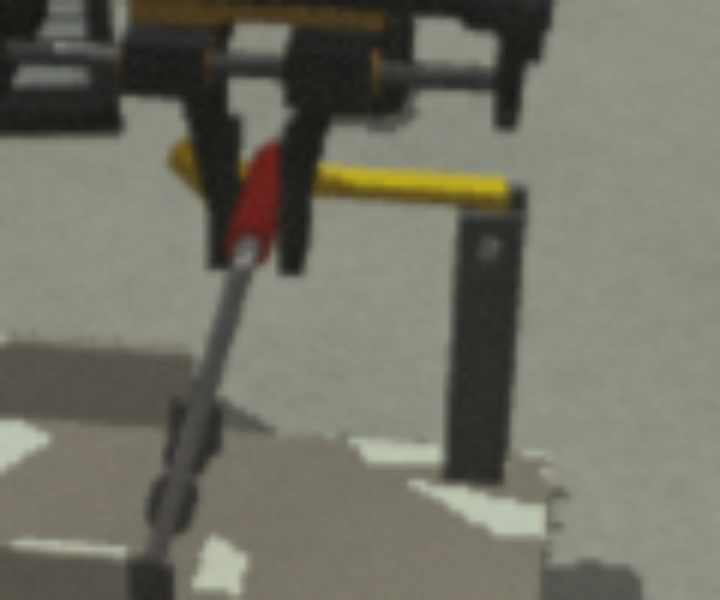

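The lever is down and still, and the tool stopped at rack x = 31 mm, where hooking was predicted. The forward force swung from -6 to +1 N, so the bail hangs on the catch. I'm opening to a narrow cage first, in case it doesn't hold.

Emit:
{"op": "move_arm", "data": {"series": [{"grip": 0.22,"xyz": [0,0,0],"angular": [0,0,0]},{"grip": 0.26,"xyz": [0,0,0],"angular": [0,0,0]},{"grip": 0.3,"xyz": [0,0,0],"angular": [0,0,0]},{"grip": 0.3,"xyz": [0,0,0],"angular": [0,0,0]},{"grip": 0.3,"xyz": [0,0,0],"angular": [0,0,0]}]}}

```text
time_s: 8.9
tcp_pos: [0.5343, 0.2103, 0.1551]
ee_rot: [[-0.22, -0.976, 0.001], [-0.976, 0.22, 0.001], [-0.001, -0.001, -1.0]]
wrist_force: [-0.3, 0.0, -0.3]
gripper_width: 0.296
gripper_force: 0.0
```

```bash
python3 - <<'E'
from h import *
st(); c=cap('side')
p,k,_=blob(c,(0,150,40),(8,255,255),(300,140,345,185)); print('grip px',p)
o=cv2.imread('pics/s5.png'); h=cv2.cvtColor(o,cv2.COLOR_BGR2HSV); m=cv2.inRange(h,(0,150,40),(8,255,255)); M=cv2.moments(m,True); print('before',M['m10']/M['m00']/6+280,M['m01']/M['m00']/6+130)
for nm,c2 in(('now',c),):
  m=cv2.inRange(c2['hsv'][130:190,300:370],(20,150,60),(34,255,255)); ys,xs=np.nonzero(m); i=xs.argmin(); print(nm,xs.min()+300,ys[i]+130,xs.max()+300,ys.min()+130)
F=r.sense(); print(F['gripper_width'])
E
```

```text
8.9 tcp [0.5343 0.2103 0.1551] rack [ 0.0307 -0.003   0.1551] F rack [-0.33 -0.04 -0.31] w 25.7 0.0
grip px [323.39 162.09]
before 323.12215460897005 163.01819923371647
now 303 131 364 130
0.3032021813050236
```

Zero force with 26 mm between the fingers, and the grip hasn't moved in the image: the bail hangs by itself. I'll open further and lift away.

Emit:
{"op": "move_arm", "data": {"series": [{"grip": 0.5,"xyz": [0,0,0],"angular": [0,0,0]},{"grip": 0.5,"xyz": [0,0,0],"angular": [0,0,0]},{"grip": 0.5,"xyz": [0,0,0],"angular": [0,0,0]},{"grip": 0.5,"xyz": [0,0,-10],"angular": [0,0,0]},{"grip": 0.5,"xyz": [0,0,-30],"angular": [0,0,0]},{"grip": 0.8,"xyz": [0,0,-60],"angular": [0,0,0]},{"grip": 1,"xyz": [0,0,-100],"angular": [0,0,0]},{"grip": 1,"xyz": [0,0,-120],"angular": [0,0,0]},{"grip": 1,"xyz": [0,0,-120],"angular": [0,0,0]}]}}

```text
time_s: 9.85
tcp_pos: [0.5356, 0.2106, 0.2797]
ee_rot: [[-0.22, -0.976, 0.008], [-0.976, 0.22, 0.005], [-0.006, -0.007, -1.0]]
wrist_force: [0.1, 0.4, -0.4]
gripper_width: 0.778
gripper_force: 0.0
```

```bash
python3 - <<'E'
from h import *
st(); c=cap('side')
p,k,_=blob(c,(0,150,40),(8,255,255),(300,140,345,185)); print('grip px',p)
go([.631,-.1125,.27],194)
E
```

```text
9.85 tcp [0.5356 0.2106 0.2797] rack [ 0.0319 -0.0025  0.2797] F rack [-0.01  0.4  -0.45] w 67.7 0.0
grip px [323.38709677 161.77419355]
xyz [ 293.5 -165.2    6.6] ang [-0.004  0.003 -0.466]
```

Emit:
{"op": "move_arm", "data": {"series": [{"grip": 1,"xyz": [293,-165,7],"angular": [0,0,-0.466]},{"grip": 1,"xyz": [293,-165,7],"angular": [0,0,-0.466]},{"grip": 1,"xyz": [293,-165,7],"angular": [0,0,-0.466]},{"grip": 1,"xyz": [293,-165,7],"angular": [0,0,-0.466]},{"grip": 1,"xyz": [293,-165,7],"angular": [0,0,-0.466]},{"grip": 1,"xyz": [293,-165,7],"angular": [0,0,-0.466]},{"grip": 1,"xyz": [293,-165,7],"angular": [0,0,-0.466]},{"grip": 1,"xyz": [293,-165,7],"angular": [0,0,-0.466]},{"grip": 1,"xyz": [293,-165,7],"angular": [0,0,-0.466]},{"grip": 1,"xyz": [293,-165,7],"angular": [0,0,-0.466]}]}}

```text
time_s: 10.9
tcp_pos: [0.6299, -0.1118, 0.2668]
ee_rot: [[0.242, -0.97, -0.002], [-0.97, -0.242, 0.0], [-0.001, 0.002, -1.0]]
wrist_force: [0.2, 0.7, -0.2]
gripper_width: 1.001
gripper_force: 0.0
```

```bash
python3 - <<'E'
from h import *
st(); go([.631,-.1125,.135],194); c=cap('side'); cv2.imwrite('pics/s6.png',c['img'][...,::-1])
E
```

```text
10.9 tcp [ 0.6299 -0.1118  0.2668] rack [ 0.1947 -0.2962  0.2668] F rack [ 0.03  0.74 -0.18] w 87.1 0.0
xyz [  1.   -1.2 131.8] ang [0.002 0.001 0.   ]
```

View pics/s6.png

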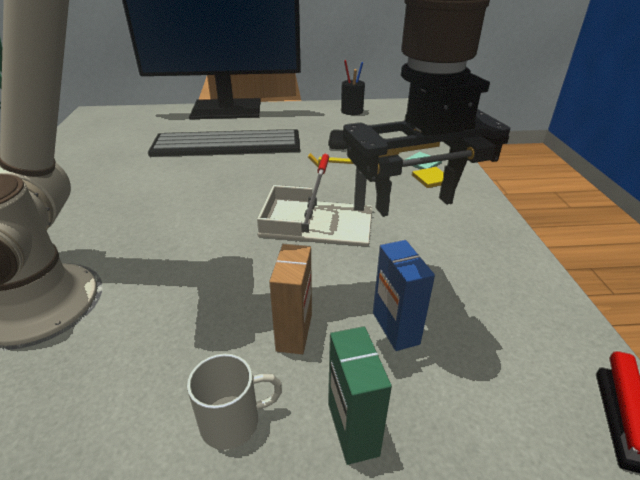

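The fingers (382,200) and (448,195) straddle the blue carton's top (405,255), and the bail stays hooked with its grip at (323,162). I'm descending to grasp.

Emit:
{"op": "move_arm", "data": {"series": [{"grip": 1,"xyz": [1,-1,45],"angular": [0,0,0]},{"grip": 1,"xyz": [1,-1,85],"angular": [0,0,0]},{"grip": 1,"xyz": [1,-1,112],"angular": [0,0,0]},{"grip": 1,"xyz": [1,-1,132],"angular": [0,0,0]},{"grip": 1,"xyz": [1,-1,132],"angular": [0,0,0]},{"grip": 0.6,"xyz": [1,-1,132],"angular": [0,0,0]},{"grip": 0.6,"xyz": [1,-1,132],"angular": [0,0,0]},{"grip": 0.6,"xyz": [1,-1,132],"angular": [0,0,0]},{"grip": 0.6,"xyz": [1,-1,132],"angular": [0,0,0]},{"grip": 0.6,"xyz": [1,-1,132],"angular": [0,0,0]}]}}

```text
time_s: 11.95
tcp_pos: [0.6318, -0.1131, 0.1365]
ee_rot: [[0.242, -0.97, 0.001], [-0.97, -0.242, 0.0], [0.0, -0.001, -1.0]]
wrist_force: [-0.2, 0.3, 0.4]
gripper_width: 0.646
gripper_force: 0.0
```

Emit:
{"op": "move_arm", "data": {"series": [{"grip": 0.3,"xyz": [0,0,0],"angular": [0,0,0]},{"grip": 0.3,"xyz": [0,0,0],"angular": [0,0,0]},{"grip": 0.3,"xyz": [0,0,0],"angular": [0,0,0]},{"grip": 0.3,"xyz": [0,0,0],"angular": [0,0,0]},{"grip": 0.3,"xyz": [0,0,0],"angular": [0,0,0]},{"grip": 0.3,"xyz": [0,0,0],"angular": [0,0,0]}]}}

```text
time_s: 12.55
tcp_pos: [0.6315, -0.1132, 0.1359]
ee_rot: [[0.242, -0.97, -0.0], [-0.97, -0.242, -0.0], [0.0, 0.0, -1.0]]
wrist_force: [-0.2, -0.4, 1.5]
gripper_width: 0.529
gripper_force: 30.0
```

```bash
python3 - <<'E'
from h import *
st()
E
```

```text
12.55 tcp [ 0.6315 -0.1132  0.1359] rack [ 0.1967 -0.2972  0.1359] F rack [-0.14 -0.43  1.52] w 46.1 29.97404613881372
```

Grasped at 46.1 mm width, 30 N. I'm lifting well clear.

Emit:
{"op": "move_arm", "data": {"series": [{"grip": 0.3,"xyz": [0,0,-15],"angular": [0,0,0]},{"grip": 0.3,"xyz": [0,0,-40],"angular": [0,0,0]},{"grip": 0.3,"xyz": [0,0,-70],"angular": [0,0,0]},{"grip": 0.3,"xyz": [0,0,-100],"angular": [0,0,0]},{"grip": 0.3,"xyz": [0,0,-130],"angular": [0,0,0]},{"grip": 0.3,"xyz": [0,0,-160],"angular": [0,0,0]},{"grip": 0.3,"xyz": [0,0,-185],"angular": [0,0,0]},{"grip": 0.3,"xyz": [0,0,-200],"angular": [0,0,0]},{"grip": 0.3,"xyz": [0,0,-200],"angular": [0,0,0]}]}}

```text
time_s: 13.45
tcp_pos: [0.6324, -0.113, 0.3376]
ee_rot: [[0.242, -0.97, 0.004], [-0.97, -0.242, 0.0], [0.001, -0.004, -1.0]]
wrist_force: [-0.6, -0.4, -3.8]
gripper_width: 0.526
gripper_force: 30.0
```

```bash
python3 - <<'E'
from h import *
st(); go(rk(-.048,0,.336),167.3)
E
```

```text
13.45 tcp [ 0.6324 -0.113   0.3376] rack [ 0.1975 -0.2968  0.3376] F rack [-0.49 -0.5  -3.83] w 45.8 29.97284053824842
xyz [-375.5   86.1    0.9] ang [-0.004  0.     0.466]
```

Emit:
{"op": "move_arm", "data": {"series": [{"grip": 0.3,"xyz": [-38,9,0],"angular": [0,0,0.05]},{"grip": 0.3,"xyz": [-75,17,0],"angular": [0,0,0.1]},{"grip": 0.3,"xyz": [-113,26,0],"angular": [0,0,0.15]},{"grip": 0.3,"xyz": [-150,34,0],"angular": [0,0,0.2]},{"grip": 0.3,"xyz": [-188,43,0],"angular": [0,0,0.25]},{"grip": 0.3,"xyz": [-226,52,0],"angular": [0,0,0.3]},{"grip": 0.3,"xyz": [-263,60,0],"angular": [0,0,0.35]},{"grip": 0.3,"xyz": [-301,69,0],"angular": [0,0,0.4]},{"grip": 0.3,"xyz": [-340,78,0],"angular": [0,0,0.44]},{"grip": 0.3,"xyz": [-375,86,0],"angular": [0,0,0.466]}]}}

```text
time_s: 14.45
tcp_pos: [0.4557, 0.2312, 0.3337]
ee_rot: [[-0.221, -0.975, -0.003], [-0.975, 0.221, -0.001], [0.002, 0.003, -1.0]]
wrist_force: [0.4, 0.6, -2.4]
gripper_width: 0.524
gripper_force: 30.0
```

Emit:
{"op": "move_arm", "data": {"series": [{"grip": 0.3,"xyz": [0,0,0],"angular": [0,0,0]},{"grip": 0.3,"xyz": [0,0,0],"angular": [0,0,0]},{"grip": 0.3,"xyz": [0,0,0],"angular": [0,0,0]}]}}

```text
time_s: 14.75
tcp_pos: [0.4574, 0.2295, 0.3346]
ee_rot: [[-0.221, -0.975, -0.002], [-0.975, 0.221, -0.001], [0.002, 0.001, -1.0]]
wrist_force: [0.9, -0.6, -2.3]
gripper_width: 0.522
gripper_force: 30.0
```

```bash
python3 - <<'E'
from h import *
st(); go(rk(-.048,0,.149),167.3); c=cap('side'); cv2.imwrite('pics/s7.png',c['img'][...,::-1])
E
```

```text
14.75 tcp [0.4574 0.2295 0.3346] rack [-0.0486 -0.0012  0.3346] F rack [ 1.03 -0.38 -2.35] w 45.4 29.986760576139204
xyz [ -1.5  -0.8 185.6] ang [ 0.001 -0.002 -0.001]
```

View pics/s7.png

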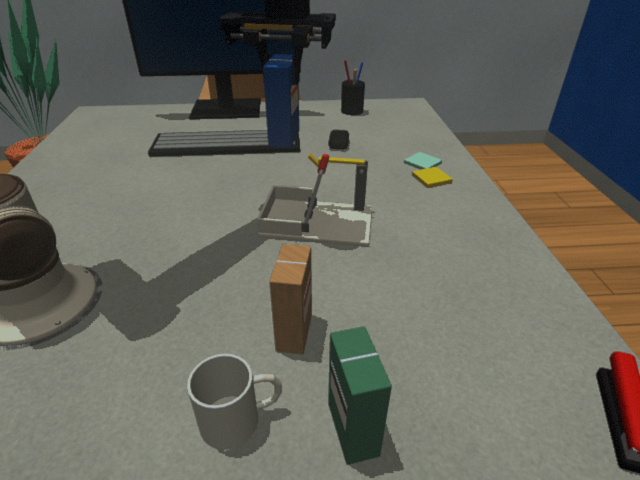

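The carton hangs upright above the bay (283,100), square with the rack, and the bail is still hooked with its grip at (323,162). I'm lowering it in.

Emit:
{"op": "move_arm", "data": {"series": [{"grip": 0.3,"xyz": [-1,-1,25],"angular": [0,0,0]},{"grip": 0.3,"xyz": [-1,-1,50],"angular": [0,0,0]},{"grip": 0.3,"xyz": [-1,-1,75],"angular": [0,0,0]},{"grip": 0.3,"xyz": [-1,-1,100],"angular": [0,0,0]},{"grip": 0.3,"xyz": [-1,-1,125],"angular": [0,0,0]},{"grip": 0.3,"xyz": [-1,-1,145],"angular": [0,0,0]},{"grip": 0.3,"xyz": [-1,-1,160],"angular": [0,0,0]},{"grip": 0.3,"xyz": [-1,-1,172],"angular": [0,0,0]},{"grip": 0.3,"xyz": [-1,-1,181],"angular": [0,0,0]},{"grip": 0.3,"xyz": [-1,-1,181],"angular": [0,0,0]}]}}

```text
time_s: 15.8
tcp_pos: [0.4585, 0.23, 0.1536]
ee_rot: [[-0.221, -0.975, -0.002], [-0.975, 0.221, -0.002], [0.002, 0.002, -1.0]]
wrist_force: [-0.4, 0.1, -2.6]
gripper_width: 0.526
gripper_force: 30.0
```

```bash
python3 - <<'E'
from h import *
st(); go(rk(-.048,0,.148),167.3)
E
```

```text
15.8 tcp [0.4585 0.23   0.1536] rack [-0.0476 -0.0005  0.1536] F rack [-0.38 -0.02 -2.62] w 45.8 29.986783290223684
xyz [-0.5  0.4  5.6] ang [ 0.002 -0.002 -0.001]
```

Emit:
{"op": "move_arm", "data": {"series": [{"grip": 0.3,"xyz": [0,0,1],"angular": [0,0,0]},{"grip": 0.3,"xyz": [0,0,2],"angular": [0,0,0]},{"grip": 0.3,"xyz": [0,0,3],"angular": [0,0,0]},{"grip": 0.3,"xyz": [0,0,3],"angular": [0,0,0]}]}}

```text
time_s: 16.2
tcp_pos: [0.4588, 0.2309, 0.1521]
ee_rot: [[-0.22, -0.975, 0.001], [-0.975, 0.22, 0.001], [-0.001, -0.0, -1.0]]
wrist_force: [1.2, 0.6, -2.4]
gripper_width: 0.528
gripper_force: 30.0
```

```bash
python3 - <<'E'
from h import *
st()
E
```

```text
16.2 tcp [0.4588 0.2309 0.1521] rack [-0.0475  0.0005  0.1521] F rack [ 1.04  0.9  -2.37] w 45.9 29.986937221256085
```

Still carrying the full weight. I'll lower further in small steps until the force changes.

Emit:
{"op": "move_arm", "data": {"series": [{"grip": 0.3,"xyz": [0,0,1],"angular": [0,0,0]},{"grip": 0.3,"xyz": [0,0,2],"angular": [0,0,0]},{"grip": 0.3,"xyz": [0,0,2],"angular": [0,0,0]}]}}

```text
time_s: 16.5
tcp_pos: [0.4587, 0.2308, 0.1496]
ee_rot: [[-0.22, -0.975, -0.0], [-0.975, 0.22, -0.0], [0.0, 0.0, -1.0]]
wrist_force: [-0.2, 0.2, -2.5]
gripper_width: 0.526
gripper_force: 30.0
```

Emit:
{"op": "move_arm", "data": {"series": [{"grip": 0.3,"xyz": [0,0,1],"angular": [0,0,0]},{"grip": 0.3,"xyz": [0,0,2],"angular": [0,0,0]},{"grip": 0.3,"xyz": [0,0,2],"angular": [0,0,0]}]}}

```text
time_s: 16.8
tcp_pos: [0.4588, 0.2308, 0.148]
ee_rot: [[-0.22, -0.975, 0.0], [-0.975, 0.22, -0.0], [0.0, -0.0, -1.0]]
wrist_force: [-0.5, -0.0, -1.4]
gripper_width: 0.533
gripper_force: 30.0
```

```bash
python3 - <<'E'
from h import *
st()
E
```

```text
16.8 tcp [0.4588 0.2308 0.148 ] rack [-0.0475  0.0004  0.148 ] F rack [-0.47 -0.15 -1.36] w 46.3 29.987455339869484
```

Emit:
{"op": "move_arm", "data": {"series": [{"grip": 0.3,"xyz": [0,0,0.5],"angular": [0,0,0]},{"grip": 0.3,"xyz": [0,0,0.5],"angular": [0,0,0]},{"grip": 0.58,"xyz": [0,0,0.5],"angular": [0,0,0]},{"grip": 0.62,"xyz": [0,0,0.5],"angular": [0,0,0]},{"grip": 0.68,"xyz": [0,0,0.5],"angular": [0,0,0]},{"grip": 0.72,"xyz": [0,0,0.5],"angular": [0,0,0]},{"grip": 0.72,"xyz": [0,0,0.5],"angular": [0,0,0]},{"grip": 0.72,"xyz": [0,0,0.5],"angular": [0,0,0]}]}}

```text
time_s: 17.6
tcp_pos: [0.4588, 0.2308, 0.1472]
ee_rot: [[-0.22, -0.975, -0.0], [-0.975, 0.22, 0.0], [0.0, 0.0, -1.0]]
wrist_force: [0.7, 0.0, 0.9]
gripper_width: 0.715
gripper_force: 0.0
```

```bash
python3 - <<'E'
from h import *
st()
E
```

```text
17.6 tcp [0.4588 0.2308 0.1472] rack [-0.0475  0.0004  0.1472] F rack [0.72 0.19 0.93] w 62.2 0.0
```

Emit:
{"op": "move_arm", "data": {"series": [{"grip": 0.72,"xyz": [0,0,-10],"angular": [0,0,0]},{"grip": 0.72,"xyz": [0,0,-25],"angular": [0,0,0]},{"grip": 0.72,"xyz": [0,0,-45],"angular": [0,0,0]},{"grip": 0.72,"xyz": [0,0,-70],"angular": [0,0,0]},{"grip": 0.72,"xyz": [0,0,-110],"angular": [0,0,0]},{"grip": 0.72,"xyz": [0,0,-150],"angular": [0,0,0]},{"grip": 0.72,"xyz": [0,0,-180],"angular": [0,0,0]},{"grip": 0.72,"xyz": [0,0,-180],"angular": [0,0,0]},{"grip": 0.72,"xyz": [0,0,-180],"angular": [0,0,0]}]}}

```text
time_s: 18.5
tcp_pos: [0.4586, 0.2308, 0.3283]
ee_rot: [[-0.22, -0.975, 0.001], [-0.975, 0.22, 0.002], [-0.002, -0.001, -1.0]]
wrist_force: [-0.3, 0.2, -0.6]
gripper_width: 0.721
gripper_force: 0.0
```

```bash
python3 - <<'E'
from h import *
st(); c=cap('side'); cv2.imwrite('pics/s8.png',cv2.resize(c['img'][60:260,180:450,::-1],None,fx=2.9,fy=2.9))
p,k,_=blob(c,(0,150,40),(8,255,255),(300,140,345,185)); print('grip px',p)
E
```

```text
18.5 tcp [0.4586 0.2308 0.3283] rack [-4.770e-02  3.000e-04  3.283e-01] F rack [-0.33  0.15 -0.65] w 62.7 0.0
grip px [323.43298969 161.67010309]
```

View pics/s8.png

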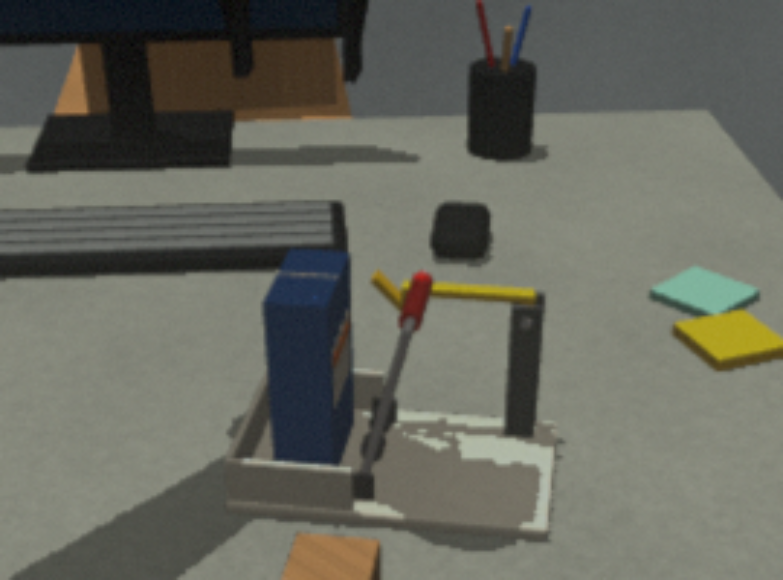

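The blue carton stands upright in the bay behind the lip, at (310,360) in the crop. The bail is hooked, with its grip at (416,300) and the catch down, and the gripper is clear. Handing in.

```bash
python3 -c "
from station import r
print(r.finish_job())"
```

```text
the job is handed in; nothing more can be done
None
```

The bail is hooked on the catch and holding by itself, the blue carton stands upright behind the lip and is released, the other cartons and the mug were never touched, and the job is handed in at about 18.6 s; no verdict was returned.

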